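# Turn a control box over onto its face plate

## Task

Two turn-over frames stand on the galley counter. Only one of them still has its stack with the thin metal face plate lying on top of the white control box: take that frame's black bar and swing it up and right over to the far side, half a turn to its stop, so that the stack is inverted as one and the box lies upside down on its face plate, then let go. The other frame's box already lies on its plate: leave that frame alone.

Things in the scene. Friction and masses are not known exactly. Their poses are not given: they have to be found in the camera images.
- bar_todo (a point): Centre of the black grip bar (12 mm thick, 79 mm long between two side arms, fixed to the carriage, so it must slip round in the fingers) of the frame to turn; 100 mm above the counter. y: along the bar. x: from bar to the fixed level axle, parallel, 105 mm away. z: up at first, down once turned. Stop to stop is half a turn, bar rising over the axle to the far side; 1 to 4 N at the bar.
- box_mid (a point): Centre of the white box (100 x 70 x 32 mm, 3 mm walls) lying loose, with 3 mm play, in that frame's steel carriage, whose pocket has its open mouth 51 mm from the bar's axis. The carriage is nearly balanced and hangs between two posts 110 mm high, 124 mm over their outsides, on a base 150 x 150 x 12 mm. z points out of the box's open side: up at first, down once turned over.
- plate_mid (a point): Centre of the aluminium face plate, 100 x 70 x 4 mm with one 41 mm dial hole, lying loose at first on the open side of that box in the same carriage, 18 mm above the box's centre. z: up at first, down once turned over.
- bar_done (a point): Centre of the grip bar (same sizes and axes) of the second, identical frame, in which the box already lies upside down on top of its face plate. It must stay as it is.
There are look-alikes about, which are no part of the job. What is shaped like the part that bears bar_todo but blue or orange is not meant.

How it is judged:
By the outcome, as a careful person would: the job done as asked, in the order asked, and still so for the second after the job is handed in, with the robot touching nothing.
It also fails if it takes over 43 s, if anything falls off the work surface, if the arm or the gripper's body presses on something with over 40 N, if the wrist force passes 120 N, or if a joint passes its speed limit or range.

## Robot

A 7-joint arm with a two-finger parallel gripper is mounted at the origin on the work surface. World frame = base frame: x ahead of the robot, y to its left, z up, the work surface at z = 0. Lengths are in mm, angles in rad, forces in N, time in s.
With the tool pointing down it reaches from about 400 to 900 mm from the base axis. Payload 5.5 kg.
Tool frame: the origin (TCP) lies at the very end of the fingers, on their centre line; the grasp point (between the pads) lies 19 mm behind it (env.pinch_z is the distance from the TCP to the grasp point, in mm); z points along the fingers, y is the line along which they close (so a half turn about z gives the same grasp; the last joint's range is limited). The gripper opens to 85 mm and grips with 20 to 120 N. Pads are 22 mm wide; open, the fingers measure 114 mm over their backs; the gripper's body (76 mm by 85 mm) begins 54 mm behind the grasp point. The pads swing forward as they close: fully open they stand 13 mm farther back than shut.
Start: joints at [1.427, 0.501, -0.427, 1.55, 0.221, 1.138, -0.21], TCP at [257.219, -596.941, 231.31] pointing down, gripper open.
Joint ranges: [-2.88, 2.88], [-0.31, 2.03], [-1.54, 1.56], [0.2, 2.42], [-1.41, 4.55], [0.19, 2.02], [-2.57, 2.57]. Speed limits (rad/s): [2.57, 2.57, 3.14, 3.14, 3.14, 3.14, 3.14].

## Interface

Orientations are given as a unit quaternion [x, y, z, w].
In Python, from workcell import env, snapshot gives the robot as it stands. Calls block until the motion is done:
- env.move_ptp(position, orientation): joint-space move of the TCP to a pose.
- env.move_l(position, attitude=None, speed=150): straight line of the TCP; attitude=None keeps the orientation; speed is the mean speed in mm/s.
- env.move_joints(angles): joint-space move.
- env.grip(opening, f_grip=None): finger opening in mm; f_grip is the grip in N (None keeps the last); returns when the fingers have stopped.
- env.pause(seconds).
- env.inverse_kinematics(position, orientation): joint angles nearest the present ones, or None.
- env.read_state(): the state.
- snapshot(name): name is "scene" or "top"; returns a dict with "image" (480x640x3 uint8, red, green, blue), "K" (3x3 intrinsics, pixels), "rvec" (rotation vector, rad) and "tvec" (3), from world to camera coordinates, as OpenCV has them. Camera axes: x right, y down, z forward; pixel columns grow to the right and rows downward; lengths in mm; the calibration is good to about 2 mm. A picture is of the moment at which its call begins. There is no depth.
A pose or a line that the arm cannot do raises env.PlanningError and nothing moves.
- env.sign_off(): hands the job in; it is judged then, once.
The state is a dict: "time_s": time; "joint_positions": joint angles; "joint_velocities": joint speeds; "tau": joint torques, N m; "tcp_pos": TCP position; "tool_rot": TCP orientation; "contact_force": force on the tool from outside, world axes, zero at the start; "moment": the same for the moment, N m; "opening": finger opening in mm; "grasp_force": force on a finger pad.
Only numpy, scipy, OpenCV 4.12 (cv2) and the standard library are available. Lean on these libraries where they do the work, as an engineer would, in place of code of your own. Each camera call takes 0.05 s, during which the arm holds its last target. There are 200 camera calls.

## Working session

There is one attempt and no reset: what is moved stays moved. The work goes in short steps, each a Python script; the robot and the scene stay as the last script left them, time stands still between calls to the robot, and variables do not carry over. Pictures are saved under pics/ and viewed, at most 10 in all, crops included, and the job is handed in when it is done.

```bash
ls; mkdir -p pics
python3 - <<'E'
from workcell import env, snapshot
import cv2,numpy as np
for n in("scene","top"):
    s=snapshot(n); cv2.imwrite(f"pics/{n}0.png",s["image"][:,:,::-1]); print(n,s["K"],s["rvec"],s["tvec"], -cv2.Rodrigues(np.array(s["rvec"],float))[0].T@np.array(s["tvec"]).ravel())
st=env.read_state();print(st["time_s"],st["tcp_pos"],st["tool_rot"],st["contact_force"])
E
```

```text
pics
scene [[479.87527974   0.         321.89905516]
 [  0.         479.87527974 237.70864152]
 [  0.           0.           1.        ]] [ 2.27610569  1.03668999 -0.38154869] [-267.57854857 -212.27992386 1145.58540207] [ 850.94123777 -369.40092747  753.96878172]
top [[554.81605158   0.         314.75805993]
 [  0.         554.81605158 232.25860221]
 [  0.           0.           1.        ]] [ 2.17374696 -2.1326146   0.10927654] [  -5.0014034   402.81533272 1014.58076917] [ 281.31255556  -15.14601627 1054.65311253]
0.1 [ 256.89138445 -596.40705316  230.35218885] [ 9.79384849e-01  2.02001364e-01 -1.45678365e-04 -8.63586741e-04] [-0.49005169 -0.55599602 -0.47317103]
```

View pics/scene0.png

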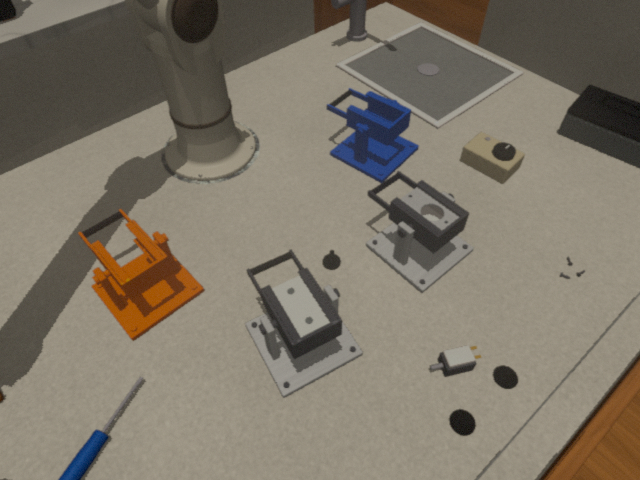

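View pics/top0.png

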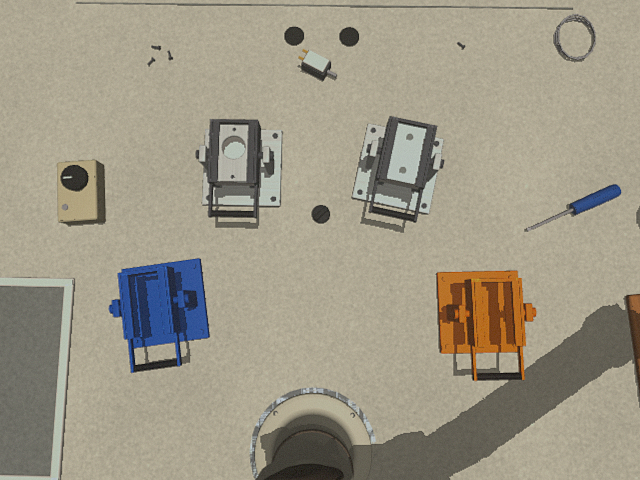

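Candidates: the frame at top (235,165) / scene (420,225) has a grey plate with one large round hole on top. The frame at top (405,165) / scene (300,320) shows a white box bottom with two small holes. The blue and orange frames are decoys. The first one fits, so I'll confirm it in an enlarged crop.

Run:
```python
import cv2,numpy as np
t=cv2.imread("pics/top0.png")[110:240,190:290]; s=cv2.imread("pics/scene0.png")[165:295,360:480]
f=lambda a:cv2.resize(a,None,fx=3.6,fy=3.6,interpolation=cv2.INTER_CUBIC)
cv2.imwrite("pics/crop1.png",np.hstack([f(t),f(s)]))
```

```text
(no output)
```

View pics/crop1.png

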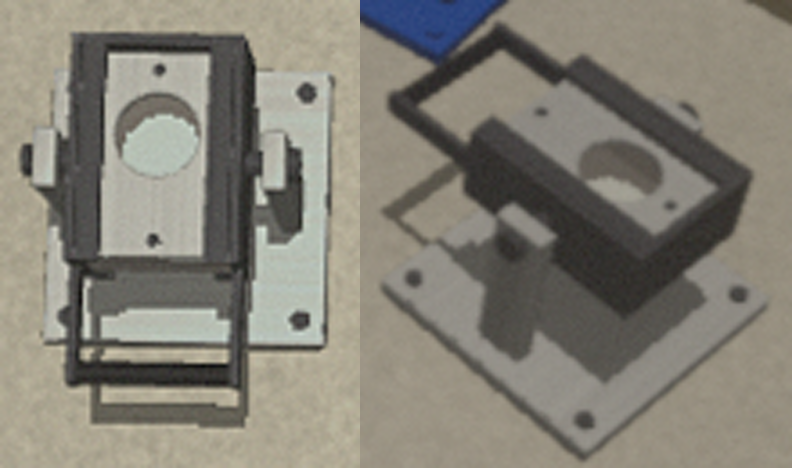

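The crop confirms it: plate with dial hole on top, black bar nearest the robot. Bar ends are at top (210,215) and (257,215), scene (370.5,193.5) and (400,175).

```bash
cat > h.py <<'E'
import cv2,numpy as np
from workcell import env,snapshot
C={}
for n in("scene","top"):
    s=snapshot(n);R=cv2.Rodrigues(np.array(s["rvec"],float))[0]
    C[n]=s["K"]@np.c_[R,np.array(s["tvec"],float).ravel()]
def tri(a,b):
    X=cv2.triangulatePoints(C["top"],C["scene"],np.array(a,float).reshape(2,1),np.array(b,float).reshape(2,1)).ravel();return X[:3]/X[3]
def onz(n,p,z):
    P=C[n];H=np.c_[P[:,0],P[:,1],P[:,2]*z+P[:,3]];q=np.linalg.solve(H,[*p,1]);return q[:2]/q[2]
E
python3 - <<'E'
from h import *
L=tri((210,215),(370.5,194));Rr=tri((257,215),(400,175.5))
print(L,Rr,(L+Rr)/2,np.linalg.norm(L-Rr))
f=lambda x,y:(190+x/3.6,110+y/3.6)
g=lambda x,y:(360+(x-360)/3.6,165+y/3.6)
for z in(100,):
  print("bar top",onz("top",(210,215),z),onz("top",(257,215),z)," scene",onz("scene",(370.5,194),z),onz("scene",(400,175.5),z))
# base corners z=12, axle posts z=110
for c in((44,343),(326,347),(332,75)):print("base",onz("top",f(*c),12))
for c in((386,288),(585,455),(765,300)):print("base s",onz("scene",g(*c),12))
for c in((45,157),(274,160)):print("post",onz("top",f(*c),110))
E
```

```text
[414.28813005 172.00044587  61.02340323] [437.94606276 117.35171132 147.68260594] [426.1170964  144.6760786  104.35300459] 105.1475124892945
bar top [420.81867029 184.68854467] [422.27560843 102.5854591 ]  scene [425.65757889 108.96256082] [427.8527072  187.27288328]
base [452.16441363 218.79360368]
base [452.63793065  69.03398622]
base [600.76388809  69.83644923]
base s [463.53349266  71.11048908]
base s [606.7779908   71.71793881]
base s [604.44957402 218.98702394]
post [527.59431372 200.33273073]
post [527.89133773  88.86316649]
```

Run:
```python
from h import *
from scipy.spatial.transform import Rotation as Ro
A=tri((210,215),(400,175.5));B=tri((257,215),(370.5,194))
print(A,B,(A+B)/2,np.linalg.norm(A-B))
st=env.read_state();q0=np.array(st["joint_positions"])
for s in(1,-1):
  R=np.c_[[0,s,0],[s,0,0],[0,0,-1.]]
  q=Ro.from_matrix(R).as_quat()
  for p in((423,145,300),(423,145,81),(527,145,186),(632,145,81)):
    print(s,p,env.inverse_kinematics(p,q))
print(env.pinch_z)
```

```text
[423.26737466 187.76958705  95.47681018] [424.10647759 104.9173258  100.5890081 ] [423.68692613 146.34345643  98.03290914] 83.01407022994383
1 (423, 145, 300) [ 0.64843087  0.11427124 -1.09514878  1.93271922  0.11085738  1.15863111
 -0.48861133]
1 (423, 145, 81) [ 0.4517713   0.56724555 -1.01881495  2.14694544  0.69053213  0.80134242
 -1.0100377 ]
1 (527, 145, 186) [ 0.53568944  0.60872963 -1.14697984  1.84203961  0.62177766  1.10809856
 -0.84188719]
1 (632, 145, 81) [ 0.2889872   0.79205833 -0.81711188  1.65236556  0.66613123  0.99712885
 -0.75668653]
-1 (423, 145, 300) [ 0.88255552  0.23408339 -1.41591465  1.92964621  0.24981914  1.18626809
  2.5170826 ]
-1 (423, 145, 81) [ 0.61887993  0.78968464 -1.30133595  2.14349108  0.95020395  0.9998649
  1.91613951]
-1 (527, 145, 186) [ 0.60529597  0.71871822 -1.29917262  1.84047319  0.7518125   1.19093904
  2.19678704]
-1 (632, 145, 81) [ 0.51084424  1.1026375  -1.30848274  1.64530698  1.10545323  1.30325319
  2.13377629]
18.700000000000003
```

```bash
cat >> h.py <<'E'
Q=[2**-.5,2**-.5,0,0]   # tool down, closing along world x
def say(t=""):
    s=env.read_state();print(t,round(s["time_s"],2),np.round(s["tcp_pos"],1),"F",np.round(s["contact_force"],1),"open",round(s["opening"],1),"g",s["grasp_force"]);return s
E
python3 - <<'E'
from h import *
env.move_ptp([423.5,145.5,300],Q);say()
env.grip(34,25)
env.move_l([423.5,145.5,150],speed=150);say()
s=snapshot("scene")["image"][110:310,330:530,::-1]
t=snapshot("top")["image"][100:300,140:340,::-1]
cv2.imwrite("pics/pre.png",cv2.resize(np.hstack([t,s]),None,fx=2,fy=2,interpolation=cv2.INTER_CUBIC))
E
```

```text
3.1 [424.  144.6 299.9] F [ 0.6 -0.6 -0.9] open 85.7 g 0.0
 4.8 [424.1 145.9 150.7] F [ 0.8  0.7 -0.7] open 33.7 g 0.0
```

View pics/pre.png

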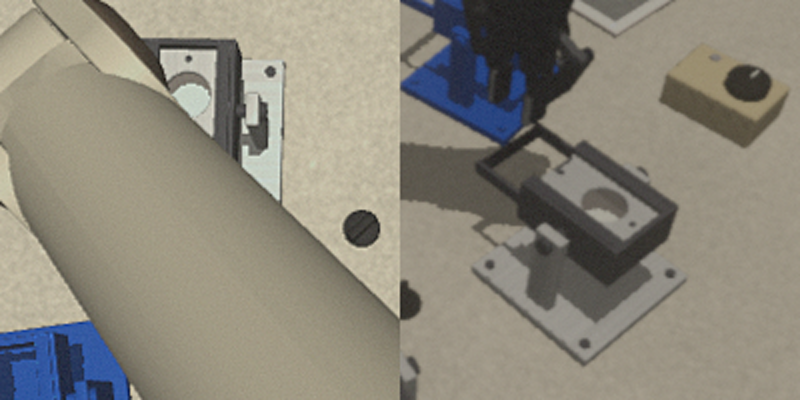

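The fingers (right half, tips about (500,90) and (535,110)) straddle the bar line at about (505,150), with the carriage clear. I'll descend and grip.

Run:
```python
from h import *
env.move_l([423.5,145.5,105],speed=100);say()
env.move_l([423.5,145.5,80.5],speed=60);say()
env.grip(8,25);say("grip")
```

```text
5.6 [423.5 145.8 105.1] F [-0.9 -0.2  0.6] open 34.2 g 0.0
 6.16 [423.2 145.6  80.2] F [-0.2  0.7 -0.3] open 34.0 g 0.0
grip 6.47 [423.5 145.7  80.8] F [-1.   0.4  1.5] open 11.3 g 24.391070008277893
```

```bash
cat > arc.py <<'E'
from h import *
import sys
a0,a1,dr,r0=map(float,sys.argv[1:5])
c=np.array([423.5+105,145.5,80.5])
for a in np.arange(a0,a1+.1,10):
    t=np.radians(a);u=np.array([-np.cos(t),0,np.sin(t)])
    env.move_l(list(c+(105+dr)*u),speed=60)
    s=env.read_state();F=np.array(s["contact_force"]);fr=F@u;ft=F@[np.sin(t),0,np.cos(t)]
    print(int(a),round(s["time_s"],2),np.round(s["tcp_pos"],1),np.round(F,1),"rad %.1f tan %.1f dr %.1f"%(fr,ft,dr),round(s["grasp_force"]),round(s["opening"],1))
    if np.linalg.norm(F)>30 or s["opening"]<9: print("STOP");break
    dr+=np.clip(r0*fr,-1,1)
E
python3 arc.py 10 50 0 0.1
```

```text
10 7.03 [425.  145.6  99.1] [-1.9  1.8  0.8] rad 2.0 tan 0.5 dr 0.0 25 10.9
20 7.49 [429.3 145.6 116.7] [-4.3  2.6  2.3] rad 4.8 tan 0.7 dr 0.2 25 11.1
30 7.95 [436.4 145.6 133.8] [-6.6  2.3  4.3] rad 7.9 tan 0.4 dr 0.7 25 10.9
40 8.41 [446.2 145.6 149.5] [-7.3  1.6  6.6] rad 9.9 tan 0.3 dr 1.5 25 10.8
50 8.87 [458.5 145.6 163.6] [-8.3  1.5  9.1] rad 12.3 tan -0.5 dr 2.5 25 10.7
```

Run:
```python
from h import *
s=snapshot("scene")["image"][110:310,330:530,::-1]
cv2.imwrite("pics/mid.png",cv2.resize(s,None,fx=3,fy=3,interpolation=cv2.INTER_CUBIC))
```

```text
(no output)
```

View pics/mid.png

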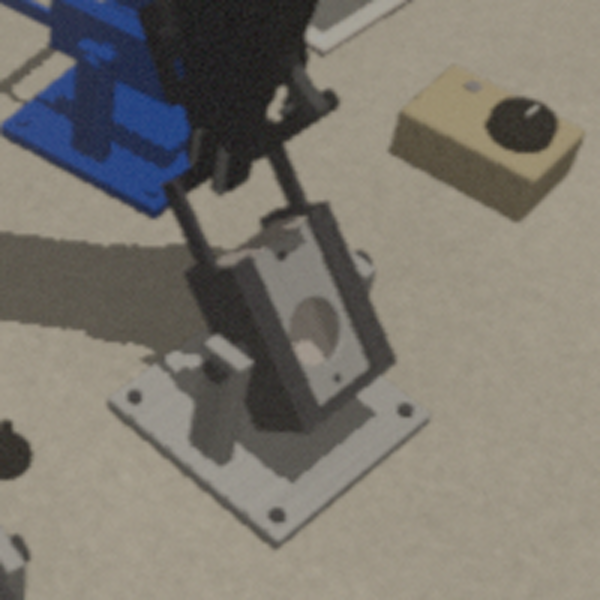

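The plate and box are turning as one. The radial force shows the path is slightly too small, so I'll adapt the radius here.

Run:
```python
from h import *
t=np.radians(50);u=np.array([-np.cos(t),0,np.sin(t)]);c=np.array([528.5,145.5,80.5])
for dr in(4,5.5):
    env.move_l(list(c+(105+dr)*u),speed=30);F=np.array(env.read_state()["contact_force"]);print(dr,np.round(F,1),F@u)
```

```text
4 [-0.1  0.7  0.9] 0.6973111633625223
5.5 [ 7.3  3.2 -9. ] -11.607526811220634
```

```bash
python3 arc.py 50 110 4 0.11
```

```text
50 9.97 [458.9 145.6 164.2] [0.1 1.6 1. ] rad 0.7 tan 0.7 dr 4.0 26 10.8
60 10.43 [473.1 145.6 175.6] [-5.8  1.5  7.9] rad 9.8 tan -1.1 dr 4.1 26 11.1
70 10.9 [491.2 145.6 185. ] [-3.6  1.4  8.3] rad 9.1 tan -0.5 dr 5.1 26 10.6
80 11.38 [510.1 145.5 190.6] [-0.3  1.6  5.3] rad 5.3 tan 0.6 dr 6.1 26 10.6
90 11.85 [529.2 145.4 192.4] [0.6 1.9 2.8] rad 2.8 tan 0.6 dr 6.7 25 10.7
100 12.32 [548.3 145.3 190.6] [-0.7  1.1  1.4] rad 1.3 tan -1.0 dr 7.0 25 10.8
110 12.8 [567.2 145.3 185.3] [-0.4  1.5 -1.2] rad -1.3 tan 0.0 dr 7.1 25 10.8
```

```bash
python3 arc.py 120 170 7.1 0.11
```

```text
120 13.38 [585.2 145.3 177.3] [0.1 0.5 0.2] rad 0.2 tan -0.0 dr 7.1 24 10.6
130 13.85 [600.9 145.4 165.9] [-0.4  0.9 -1.6] rad -1.5 tan 0.7 dr 7.1 24 10.9
140 14.32 [614.  145.4 151.7] [-3.7 -1.1 -0.8] rad -3.4 tan -1.8 dr 7.0 24 10.8
150 14.8 [624.1 145.4 135.7] [-4.9 -0.9 -2.2] rad -5.4 tan -0.6 dr 6.6 24 10.5
160 15.28 [630.7 145.3 117.7] [-7.8 -0.4 -1.3] rad -7.8 tan -1.5 dr 6.0 24 10.3
170 15.75 [633.5 145.3  98.6] [-11.2  -2.    0.2] rad -11.0 tan -2.2 dr 5.1 24 10.4
```

Run:
```python
from h import *
x=632.3; z=95
while z>70:
    env.move_l([x,145.5,z],speed=30);s=say();F=s["contact_force"]
    if F[2]>10: break
    x+=np.clip(.11*F[0],-1,1)-.2; z-=3
s=snapshot("scene")["image"][110:310,330:530,::-1]
t=snapshot("top")["image"][40:240,140:340,::-1]
cv2.imwrite("pics/end.png",cv2.resize(np.hstack([t,s]),None,fx=2,fy=2,interpolation=cv2.INTER_CUBIC))
```

```text
16.22 [633.5 145.4  95.9] F [-0.8 -0.7  1.1] open 10.5 g 24.68756139278412
 16.47 [633.6 145.4  93.6] F [-2.5 -2.8  9.3] open 10.9 g 25.463971495628357
 16.72 [633.7 145.6  93. ] F [-6.2 -5.  22.2] open 10.7 g 26.99428617954254
```

View pics/end.png

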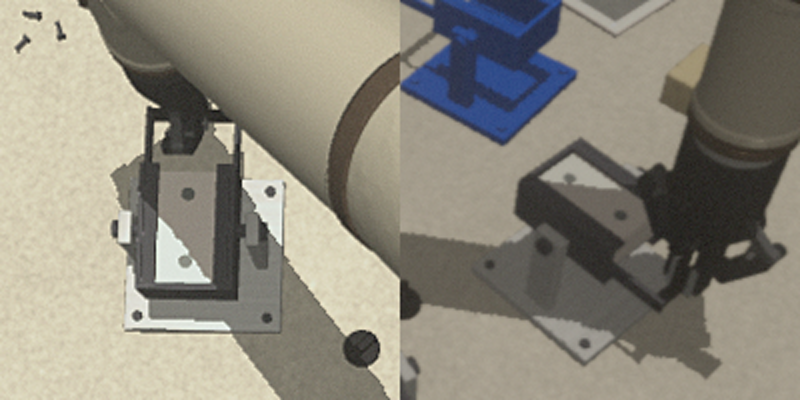

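The stack is turned, with the white box bottom now visible, and the bar meets a firm stop (22 N). I'll release, back off and check.

Run:
```python
from h import *
env.grip(34);say("rel")
env.move_l([633.7,145.5,130],speed=60)
env.move_l([633.7,145.5,280],speed=150);say()
env.move_ptp([430,-150,350],Q);say()
t=snapshot("top")["image"];s=snapshot("scene")["image"]
cv2.imwrite("pics/t2.png",t[:,:,::-1]);cv2.imwrite("pics/s2.png",s[:,:,::-1])
f=lambda a:cv2.resize(a,None,fx=3,fy=3,interpolation=cv2.INTER_CUBIC)
cv2.imwrite("pics/fin.png",np.hstack([f(t[80:240,180:310,::-1]),f(s[150:310,350:485,::-1])]))
```

```text
rel 17.27 [631.5 145.7  88.5] F [-0.3 -0.3  0.4] open 34.1 g 0.0
 19.25 [633.1 145.1 278.8] F [-0.1 -0.8 -0.1] open 34.4 g 0.0
 20.62 [ 430.6 -149.4  350.1] F [-0.3  0.1 -0.6] open 34.0 g 0.0
```

View pics/fin.png

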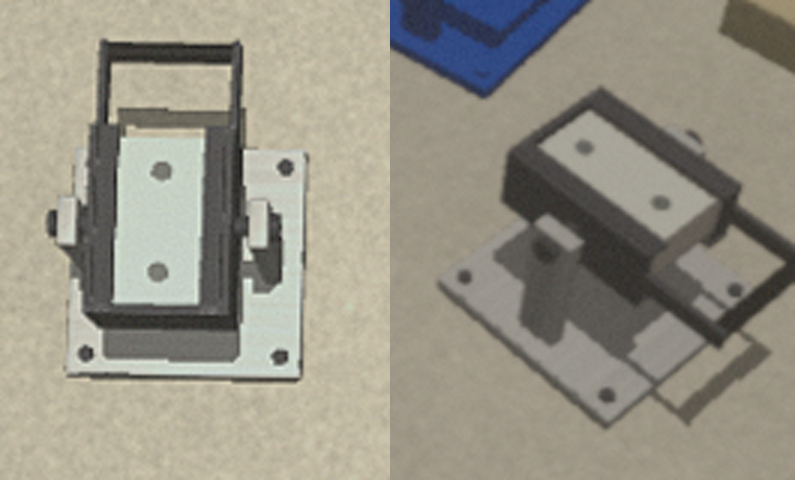

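Run:
```python
from h import *
print(tri((260,97),(459.3,262)))
for z in(94,100,106,112):print(z,onz("top",(260,97),z),onz("scene",(459.3,262),z))
say()
```

```text
[636.40934731 105.56593391 101.50877735]
94 [637.6214266  104.83180081] [635.34959973 113.83582785]
100 [635.39601016 104.08244925] [637.30961642 109.44255864]
106 [633.17059373 103.3330977 ] [639.26963311 105.04928942]
112 [630.94517729 102.58374615] [641.2296498  100.65602021]
 20.82 [ 430.6 -149.1  350. ] F [ 0.9  0.4 -0.3] open 34.1 g 0.0
```

Run:
```python
import cv2,numpy as np
a=cv2.imread("pics/s2.png")[150:290,380:510];b=cv2.imread("pics/t2.png")[85:185,195:295]
b=cv2.resize(b,(364,364),interpolation=cv2.INTER_CUBIC);a=cv2.resize(a,(416,448),interpolation=cv2.INTER_CUBIC)
b=np.vstack([b,np.zeros((84,364,3),np.uint8)])
cv2.imwrite("pics/z.png",np.hstack([b,a]))
```

```text
(no output)
```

View pics/z.png

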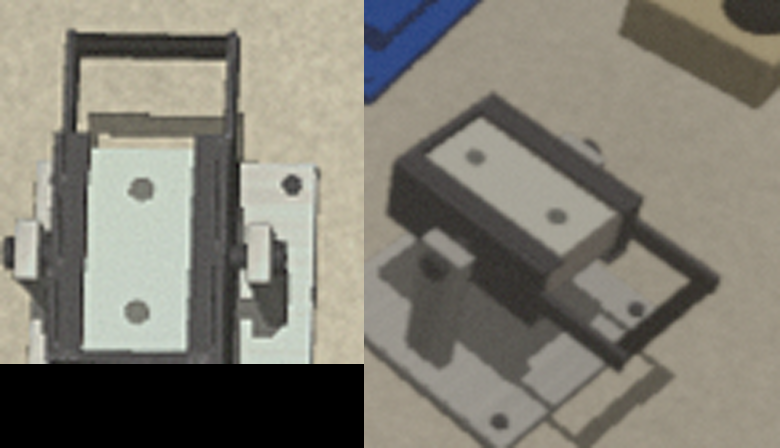

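The bar is level on the far side, with the box bottom up and its plate beneath. I'll press once lightly with closed fingers to make sure it sits on its stop.

Run:
```python
from h import *
env.grip(0)
env.move_ptp([634,145.5,200],Q)
env.move_l([634,145.5,118],speed=100);say()
for z in range(115,95,-2):
    env.move_l([634,145.5,z],speed=30);s=say()
    if s["contact_force"][2]>8: break
env.move_l([634,145.5,250],speed=120)
env.move_ptp([430,-150,350],Q);say()
a=snapshot("scene")["image"][150:290,380:510].astype(int);b=cv2.imread("pics/s2.png")[150:290,380:510,::-1].astype(int)
print("changed px",(abs(a-b).max(2)>40).sum())
```

```text
23.76 [634.4 146.  118.6] F [-0.  -0.5  0.6] open -0.2 g 0.0
 24.01 [634.2 145.4 115.3] F [0.9 0.4 0.3] open 0.4 g 0.0
 24.26 [634.  145.4 112.9] F [-0.2  0.5 -0. ] open 0.1 g 0.0
 24.51 [633.9 145.5 110.8] F [-0.6  0.4 -0.3] open -0.0 g 0.0
 24.76 [633.9 145.4 108.8] F [0.9 1.1 0.6] open 0.0 g 0.0
 25.01 [633.9 145.4 106.8] F [ 0.8 -0.1 -0.6] open -0.1 g 0.0
 25.26 [634.3 145.6 106. ] F [-2.2 -1.3  6.4] open 0.0 g 3.0692957527935505
 25.51 [634.4 145.7 105.8] F [-6.2 -1.9 17. ] open 0.1 g 8.400362804532051
 28.27 [ 430.5 -149.6  350.2] F [-0.6 -0.1  0.3] open 0.2 g 0.0
changed px 0
```

The bar top met a rigid stop at z = 106, so the bar centre is at 100, as it should be. Nothing shifted, so I'm handing in.

```bash
python3 -c "
from workcell import env
print(env.sign_off())"
```

```text
the job is handed in; nothing more can be done
None
```

I swung the frame with the plate on top half a turn to its stop, so its box now lies upside down on its face plate. I then let go, left the other frame alone, and handed the job in at about 28 s of the 43 s allowed.

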